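Slide the flanged housing into the calibration stand and drop the keeper

TASK

Push the flanged titanium housing along the bench, upright all the way, into the slot of the calibration stand, past its spring plungers and until it is fully home against the end stop, with its flange under the plate; the stop is set to a different depth each time, so feel for it and ease it in, do not ram it. Then flip the stand's keeper bar over so that it lies down across the slot mouth behind the housing. Leave the other things on the bench where they are.

Things in the scene. Friction and masses are not known exactly. Their poses are not given: they have to be found in the camera images.
- housing: Flanged conductivity housing: squat polished titanium cylinder standing on the bench, too wide to grasp. Foot flange 120 mm diameter, 8 mm thick; above it a barrel 90 mm diameter up to z = 68 mm, then a shallow cone to the flat top at 75 mm. 0.5 to 0.9 kg; sliding it takes 3 to 11 N. Bears at most 50 N of pushing. Origin: centre of its underside, z up; round, so yaw is meaningless.
- stand: Calibration stand: fixed steel plate with an open slot, 10 mm thick, underside at z = 11 mm, 160 mm wide, to x = +110. Origin on the bench on the slot's centre line; +x into the slot, +y left, z up. A dark frame clamped to it carries the end stop (20 mm deep, in the slot) and the keeper. It is set anew each time: home is the housing's origin at x = 0 to 30 mm, y = 0; the setting is not reported.
- slot_mouth (a point): Centre of the start of the straight part of the slot, at (-62, 0, 21) mm in the stand's frame, same axes. From here on the slot is 94 mm wide (y -47 to +47); in front of it, x -62 to about -92, two lips flare out 30 degrees on each side as a lead-in (190 mm wide over all).
- plungers (a point): Point midway between the two ball-nosed spring plungers, at (-34, 0, 19) mm in the stand's frame. Their 16 mm balls stick 8 mm into the slot from both sides; their dark blocks (|y| 60 to 76) reach z = 29. Pushing the barrel past takes up to about 10 N more than sliding, felt while the housing is at x = -58 to -34; then they help it on, and beyond x = -10 they no longer touch it. The hard stop is 0 to 30 mm after x = 0.
- keeper (a joint): Keeper bar (12 x 16 mm, 22 mm ball on its end), hinged on the frame left of the slot. Axis parallel to x, 54 mm behind the home point (towards the mouth), y = 88, z = 39 mm; ball 150 mm from it. 0 rad = open, leaning out to +y, 35 deg from vertical (ball y = 174, z = 162); 0.61 upright; 2.18 shut, level (ball y = -62). Top-heavy: falls to either side. Shuts only if the housing is within 3 mm of home.
- test_box: Bystander: black push button test box, 90 x 130 x 55 mm, origin under its centre.
- nylon_block: Bystander: white nylon mounting block, 60 x 85 x 40 mm, origin under its centre.
- shackle: Bystander: bronze shackle lying flat, about 90 x 90 x 22 mm, origin under its centre.
- seal_ring: Bystander: black rubber ring, 90 mm diameter, 18 mm high, origin under its centre.
- plain_housing: Bystander: plain titanium housing without a flange, 54 mm diameter, 110 mm tall, standing, origin under its centre.
- standard_bottle: Bystander: amber bottle, 60 mm diameter, 150 mm tall, standing, origin under its centre.
- wrench: Bystander: wrench, 170 mm long, lying, origin under its centre.

How it is judged:
By the outcome, as a careful person would: the job done as asked, in the order asked, and still so for the second after the job is handed in, with the robot touching nothing.
It also fails if it takes over 61 s, if anything falls off the work surface, if the arm or the gripper's body presses on something with over 40 N, if the wrist force passes 120 N, or if a joint passes its speed limit or range.

ROBOT

A 6-joint arm with a two-finger parallel gripper is mounted at the origin on the work surface. World frame = base frame: x ahead of the robot, y to its left, z up, the work surface at z = 0. Lengths are in mm, angles in rad, forces in N, time in s.
With the tool pointing down it reaches from about 325 to 750 mm from the base axis. Payload 7.6 kg.
Tool frame: the origin (TCP) lies midway between the tips of the shut fingers; the grasp point (between the pads) lies 19 mm behind it; z points along the fingers, y is the line along which they close (so a half turn about z gives the same grasp; the last joint's range is limited). The gripper opens to 85 mm and grips with 20 to 120 N. Pads are 22 mm wide; open, the fingers measure 114 mm over their backs; the gripper's body (76 mm by 85 mm) begins 54 mm behind the grasp point. The pads swing forward as they close: fully open they stand 13 mm farther back than shut.
Start: joints at [1.105, 0.052, 1.401, -0, 1.689, -0.07], TCP at [202.398, 484.439, 231.323] pointing down, gripper open.
Joint ranges: [-2.9, 2.9], [-0.91, 2.17], [0.12, 2.37], [-1.06, 4.2], [0.26, 2.73], [-2.93, 2.93]. Speed limits (rad/s): [2.57, 2.57, 3.01, 3.14, 3.14, 3.14].

INTERFACE

Orientations are given as a unit quaternion [w, x, y, z].
In Python, from rig import get_state, grab_frame, ticket gives the robot as it stands.
- The arm moves only by the tool servo_tool, never from a script. Its arguments are lists of equal length, an entry for each row: "linear": the shift along the world's x, y, z scaled (see below), a list of three; "dr": the turn, a rotation vector about the world's x, y, z scaled (see below), a list of three; "fingers": the gripper's target within -1 to 1 (fully open at 1, half-way at 0, shut at -1). A call has 1 to 8 rows; each row is the pose to reach, as a shift and turn from the pose commanded when the call began; what a row does not reach only later rows make up. The controller multiplies each number of a shift by 0.4 m and each number of a turn by 60 degrees. A row lasts 1/8 s, in which the tool goes at most 62.5 mm and 10.7 degrees, less where a joint would pass 70% of its speed; a pose out of reach is approached as far as the arm can. A call with a number of a shift or a turn outside -1 to 1 is refused whole. A call with a gripper value outside its range is refused whole. The fingers move at their own pace and stop on an object; the grip force is fixed at half the most. Time passes only in rows, so rows that repeat a pose let the fingers close. It gives the time, the measured TCP pose, the force, the opening and the grip force at its end, in the units of the state.
- get_state(): the state, without advancing time (a new reading comes with each control period).
- grab_frame(name): name is "side" or "top" or "wrist"; returns a dict with "pixels" (420x560x3 uint8, red, green, blue), "mtx" (3x3 intrinsics, pixels), "xyz" and "orientation" of the camera in the world; the wrist camera has in their place "mount" (4x4, takes a point from camera to tool coordinates, whose origin is the TCP and whose axes are the flange's). Camera axes: x right, y down, z forward; pixel columns grow to the right and rows downward; lengths in mm; the calibration is good to about 2 mm. A picture is of the moment at which its call begins: read the wrist's pose just before it. There is no depth.
- ticket.sign_off(): hands the job in; it is judged then, once.
The state is a dict: "time_s": time; "q": joint angles; "joint_velocities": joint speeds; "tau": joint torques, N m; "position": TCP position; "eef_rot": TCP orientation; "contact_force": force on the tool from outside, world axes, zero at the start; "wrist_torque": the same for the moment, N m; "finger_gap": finger opening in mm; "finger_force": force on a finger pad.
Only numpy, scipy, OpenCV 4.12 (cv2) and the standard library are available. Lean on these libraries where they do the work, as an engineer would, in place of code of your own. Each camera call takes 0.05 s, during which the arm holds its last target. There are 200 camera calls.

## Working session

There is one attempt and no reset: what is moved stays moved. The work goes in short steps, Python scripts to look and compute and a tool call to move; the robot and the scene stay as the last step left them, time stands still between calls to the robot, and variables do not carry over. Pictures are saved under pics/ and viewed, at most 10 in all, crops included, and the job is handed in when it is done.

Besides the shell and the picture viewer there is one more tool, called after "Request:" by a JSON object that holds its "fn" and its "kwargs". servo_tool: Moves the arm, as the interface text tells. Its arguments: {"type":"object","properties":{"linear":{"type":"array","items":{"type":"array","items":{"type":"number"}}},"dr":{"type":"array","items":{"type":"array","items":{"type":"number"}}},"fingers":{"type":"array","items":{"type":"number"}}},"required":["linear","dr","fingers"]}

```bash
mkdir -p pics; cat > h.py <<'E'
from rig import get_state, grab_frame, ticket
import numpy as np, cv2, pickle
from scipy.spatial.transform import Rotation as R
def snap(n,f):
    g=grab_frame(n); cv2.imwrite(f'pics/{f}.png',g['pixels'][:,:,::-1]); pickle.dump(g,open(f'pics/{f}.pkl','wb')); return g
def Rm(q): return R.from_quat([q[1],q[2],q[3],q[0]]).as_matrix()
def ray(g,u,v,z):
    d=Rm(g['orientation'])@np.linalg.inv(g['mtx'])@[u,v,1]; o=np.array(g['xyz']); return o+d*(z-o[2])/d[2]
def proj(g,p):
    c=Rm(g['orientation']).T@(np.array(p,float)-g['xyz']); c=g['mtx']@c; return c[:2]/c[2]
def load(f): return pickle.load(open(f'pics/{f}.pkl','rb'))
E
python3 - <<'E'
from h import *
for n in('top','side'):
    g=snap(n,n+'0'); print(n,g['mtx'],g['xyz'],g['orientation'])
print(get_state())
E
```

```text
top [[407.04268613   0.         280.855672  ]
 [  0.         407.04268613 206.85194977]
 [  0.           0.           1.        ]] [ 331.71916624   24.72702403 1244.82722118] [ 0.06075667 -0.69965113  0.71044718 -0.04540619]
side [[411.81764051   0.         277.58117896]
 [  0.         411.81764051 209.63658294]
 [  0.           0.           1.        ]] [ 437.18235116 -946.33415185  637.73432278] [-0.49074333  0.87031211 -0.03254533  0.02585779]
{'time_s': 0.1, 'q': array([ 1.10470460e+00,  5.28052742e-02,  1.40160878e+00, -1.81619138e-05,
        1.68861119e+00, -7.03470059e-02]), 'joint_velocities': array([ 0.0018516 , -0.00107424, -0.00177545, -0.00037638,  0.00122056,
       -0.00028573]), 'tau': array([ 1.17376494e-03, -3.82582641e+01, -3.60984743e+01, -7.25964355e-05,
        4.78098824e-03,  1.46213188e-05]), 'position': array([202.2713336 , 484.18134037, 230.54744264]), 'eef_rot': array([-1.81133189e-04,  1.96584646e-01,  9.80486595e-01, -6.93075830e-04]), 'contact_force': array([-0.26294702,  0.20881064,  0.2141545 ]), 'wrist_torque': array([ 0.01575771, -0.00513066,  0.01361221]), 'finger_force': 0.0, 'finger_gap': 85.49971624544277}
```

View pics/top0.png

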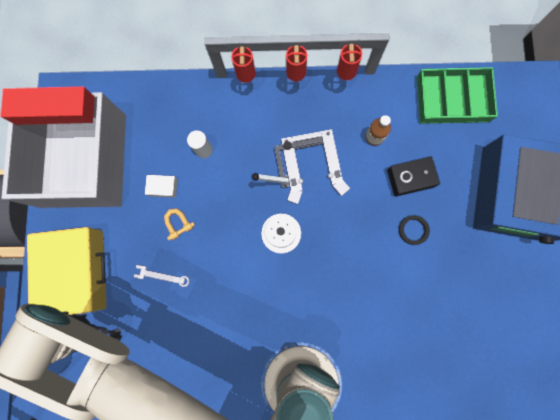

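View pics/side0.png

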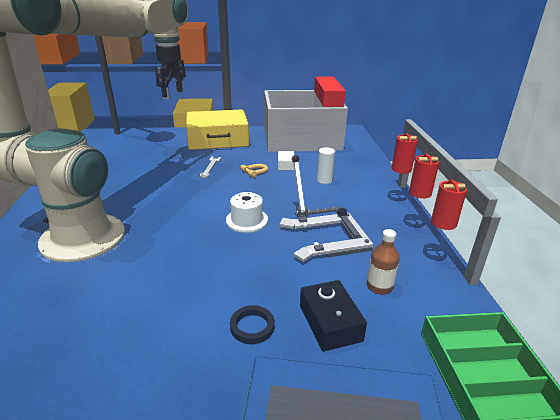

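Top view: the housing is at about (281,233). The stand is at about (315,165) with its mouth towards the robot and its keeper on the left, ball at (255,177). I'll enlarge both views.

```bash
python3 - <<'E'
import cv2
a=cv2.imread('pics/top0.png')[115:265,240:365]
cv2.imwrite('pics/c1.png',cv2.resize(a,None,fx=4,fy=4,interpolation=cv2.INTER_CUBIC)[:600])
b=cv2.imread('pics/side0.png')[145:275,215:385]
cv2.imwrite('pics/c2.png',cv2.resize(b,None,fx=4.5,fy=4.5,interpolation=cv2.INTER_CUBIC))
E
```

```text
(no output)
```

View pics/c1.png

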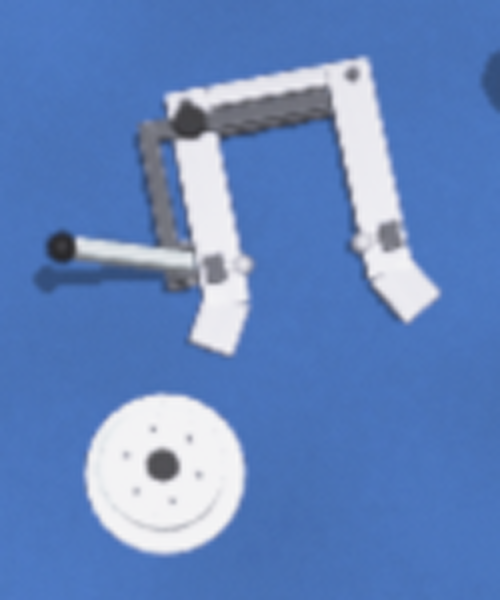

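View pics/c2.png

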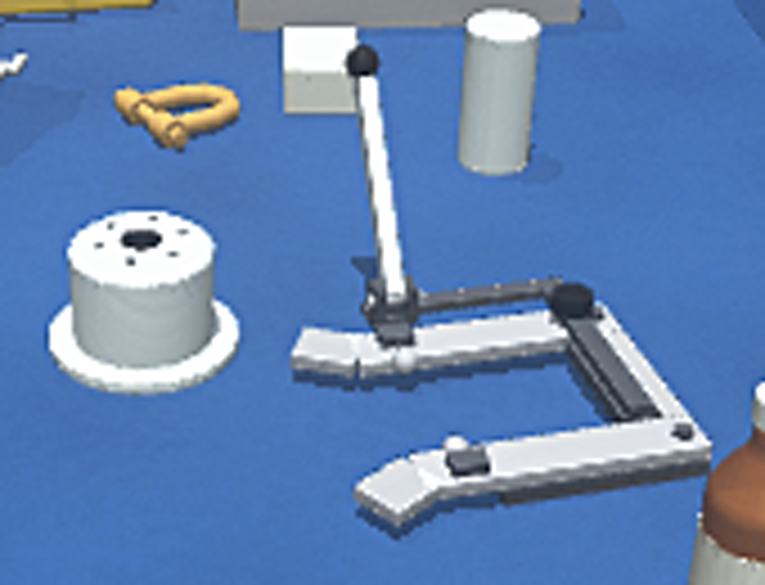

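```bash
cat >> h.py <<'E'
def c1(x,y): return 240+(x+.5)/4-.5,115+(y+.5)/4-.5
def S2W(S,p):
    c,s=np.cos(S[2]),np.sin(S[2]); return np.array([S[0]+c*p[0]-s*p[1],S[1]+s*p[0]+c*p[1],p[2]])
E
python3 - <<'E'
from h import *
from scipy.optimize import least_squares
g=load('top0')
pts=[((165,95),(110,80,21)),((367,57),(110,-80,21)),((214,269),(-34,68,29)),((390,236),(-34,-68,29)),((243,265),(-34,41,19)),((360,242),(-34,-41,19))]
f=lambda S:np.concatenate([proj(g,S2W(S,p))-c1(*c) for c,p in pts])
r=least_squares(f,[600,0,0]);print(r.x,r.fun.reshape(-1,2).round(2))
S=r.x
gs=load('side0')
for c,z in(((165,473),8),((162,464),75)): print('house',ray(g,*c1(*c),z))
c2=lambda x,y:(215+(x+.5)/4.5-.5,145+(y+.5)/4.5-.5)
print('house side',ray(gs,*c2(141,241),75))
for c,p in (((711,445),(110,-80,21)),((605,305),(110,80,21)),((468,455),(-34,-68,29)),((396,330),(-34,68,29))): print('side resid',(proj(gs,S2W(S,p))-c2(*c)).round(1))
def W2S(p): 
    d=p[:2]-S[:2];c,s=np.cos(S[2]),np.sin(S[2]);return c*d[0]+s*d[1],-s*d[0]+c*d[1]
print('ball', W2S(ray(g,*c1(62,247),162)),ray(g,*c1(62,247),162))
for c in((212,136),(330,110),(270,123)): print('stop front z~21/30',W2S(ray(g,*c1(*c),21)),W2S(ray(g,*c1(*c),31)))
print('H in S',W2S(ray(g,*c1(162,464),75)))
E
```

```text
[ 6.38374694e+02 -5.02882535e+01  1.69325737e-01] [[ 0.    0.02]
 [-0.13  0.18]
 [ 0.15 -0.32]
 [-0.02 -0.23]
 [ 1.52 -0.25]
 [-1.52  0.63]]
house [439.11294369  51.40723355   8.        ]
house [439.82401855  52.03543245  75.        ]
house side [438.62366907  48.01372752  75.        ]
side resid [ 0.6 -0.2]
side resid [-0.2 -0.8]
side resid [0.1 0. ]
side resid [-0.1 -0.4]
ball (np.float64(-28.398966564502146), np.float64(173.7506222777837)) [581.10180532 116.19176396 162.        ]
stop front z~21/30 (np.float64(70.66707658045337), np.float64(50.1467796685732)) (np.float64(67.72306951031138), np.float64(50.763472771726065))
stop front z~21/30 (np.float64(73.89755794890345), np.float64(-43.77958233737168)) (np.float64(70.92715433100915), np.float64(-42.39540865869278))
stop front z~21/30 (np.float64(72.42824396027869), np.float64(3.9635356832780424)) (np.float64(69.46984623637994), np.float64(4.957596140137731))
H in S (np.float64(-178.4677672500208), np.float64(134.31963234200907))
```

Pose estimates: stand at (638.4, -50.3) with yaw 0.169, home at stand x of about 26, and housing at about (439, 50.5). I'll use the half-open fingers as a cradle, tilted so the tips push low. First push along stand -y, then into the slot.

Request:
{"fn": "servo_tool", "kwargs": {"linear": [[0.556,-0.867,-0.2],[0.556,-0.867,-0.2],[0.556,-0.867,-0.2],[0.556,-0.867,-0.2],[0.556,-0.867,-0.2],[0.556,-0.867,-0.2],[0.556,-0.867,-0.2],[0.556,-0.867,-0.2]], "dr": [[0,0,-0.96],[0,0,-0.96],[0,0,-0.96],[0,0,-0.96],[0,0,-0.96],[0,0,-0.96],[0,0,-0.96],[0,0,-0.96]], "fingers": [0.2,0.2,0.2,0.2,0.2,0.2,0.2,0.2]}}

```text
time_s: 1.1
position: [425.2, 135.3, 150.1]
eef_rot: [-0.001, 0.646, 0.763, -0.001]
contact_force: [0.3, 0.3, -0.3]
finger_gap: 51.2
finger_force: 0.0
```

Request:
{"fn": "servo_tool", "kwargs": {"linear": [[0,0.01,-0.1],[0,0.01,-0.2],[0,0.01,-0.3],[0,0.01,-0.335],[0,0.01,-0.335]], "dr": [[-0.164,-0.028,0],[-0.164,-0.028,0],[-0.164,-0.028,0],[-0.164,-0.028,0],[-0.164,-0.028,0]], "fingers": [0.2,0.2,0.2,0.2,0.2]}}

```text
time_s: 1.72
position: [424.5, 141.9, 17.3]
eef_rot: [0.066, 0.642, 0.762, -0.057]
contact_force: [0.4, -0.2, -1.0]
finger_gap: 51.3
finger_force: 0.0
```

```bash
python3 - <<'E'
from h import *
a=get_state();print(a['position'],Rm(a['eef_rot']).round(3).tolist());
g=snap('side','s1')
b=g['pixels'][120:270,170:360,::-1]
cv2.imwrite('pics/c3.png',cv2.resize(b,None,fx=4,fy=4,interpolation=cv2.INTER_CUBIC))
E
```

```text
[424.47467666 141.89913314  17.30907124] [[-0.167, 0.986, 0.028], [0.971, 0.169, -0.171], [-0.174, -0.001, -0.985]]
```

View pics/c3.png

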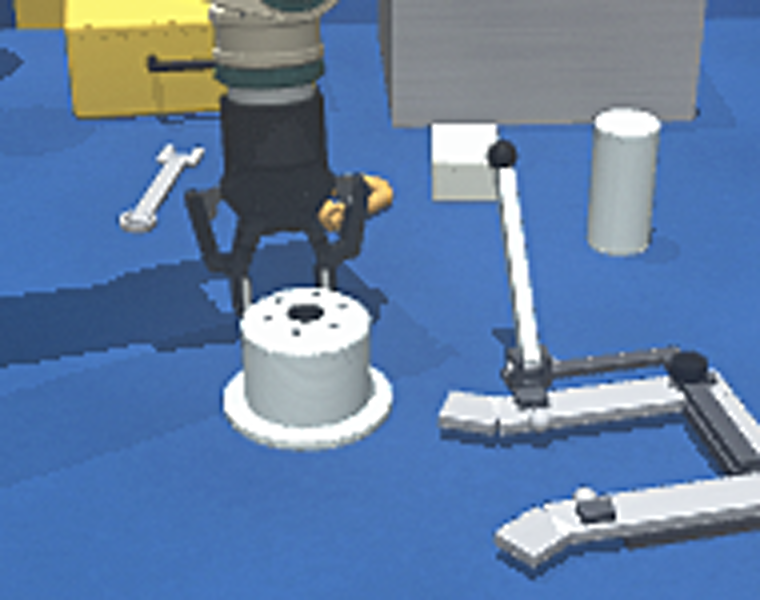

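The crop shows the gripper upright behind the housing (housing top at (305,315)). The fingers straddle its axis and stand clear of it. Starting the sideways push.

Request:
{"fn": "servo_tool", "kwargs": {"linear": [[0.008,-0.049,-0.006],[0.017,-0.099,-0.006],[0.021,-0.123,-0.006],[0.025,-0.145,-0.006],[0.029,-0.168,-0.006],[0.032,-0.19,-0.006],[0.036,-0.212,-0.006],[0.04,-0.234,-0.006]], "dr": [[0,0,0],[0,0,0],[0,0,0],[0,0,0],[0,0,0],[0,0,0],[0,0,0],[0,0,0]], "fingers": [0.2,0.2,0.2,0.2,0.2,0.2,0.2,0.2]}}

```text
time_s: 2.78
position: [442.0, 48.8, 16.3]
eef_rot: [0.067, 0.642, 0.762, -0.054]
contact_force: [-1.3, 5.8, 4.6]
finger_gap: 51.2
finger_force: 2.9
```

Request:
{"fn": "servo_tool", "kwargs": {"linear": [[0.004,-0.022,0.008],[0.008,-0.047,0.008],[0.012,-0.072,0.008],[0.016,-0.096,0.008],[0.021,-0.121,0.008],[0.025,-0.146,0.008],[0.029,-0.171,0.008],[0.034,-0.196,0.008]], "dr": [[0,0,0],[0,0,0],[0,0,0],[0,0,0],[0,0,0],[0,0,0],[0,0,0],[0,0,0]], "fingers": [0.2,0.2,0.2,0.2,0.2,0.2,0.2,0.2]}}

```text
time_s: 3.78
position: [454.6, -30.9, 18.4]
eef_rot: [0.067, 0.642, 0.762, -0.056]
contact_force: [-0.9, 5.4, 4.7]
finger_gap: 51.5
finger_force: 2.6
```

```bash
python3 - <<'E'
from h import *
a=get_state();print(a['position'],a['contact_force'])
g=snap('side','s2')
b=g['pixels'][150:300,170:360,::-1]
cv2.imwrite('pics/c4.png',cv2.resize(b,None,fx=4,fy=4,interpolation=cv2.INTER_CUBIC))
E
```

```text
[454.60625199 -30.87292014  18.36558825] [-0.92417684  5.44846528  4.68823065]
```

View pics/c4.png

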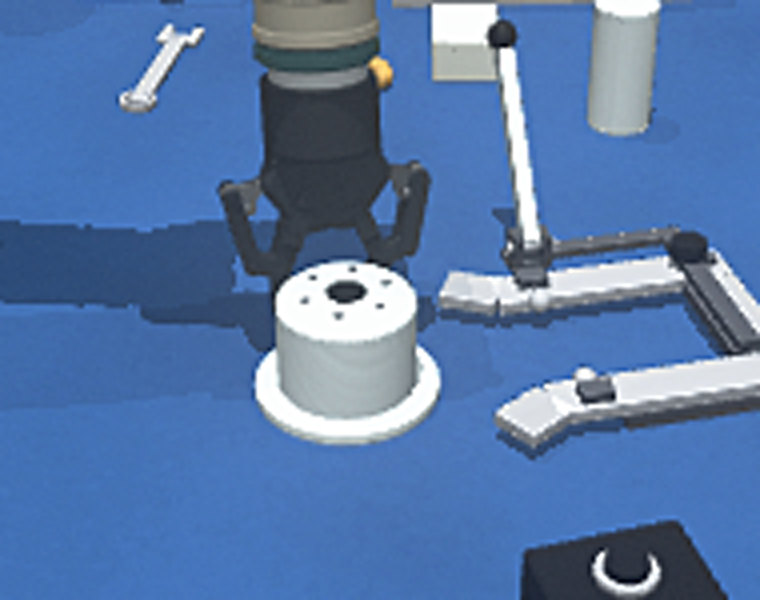

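The crop shows the housing upright, top centre at (347,291), with the cradle behind it.

```bash
cat >> h.py <<'E'
S=np.array([638.4,-50.3,.1693])
def W2S(p):
    d=np.array(p)[:2]-S[:2];c,s=np.cos(S[2]),np.sin(S[2]);return np.round([c*d[0]+s*d[1],-s*d[0]+c*d[1]],1)
E
python3 - <<'E'
from h import *
g=load('s2'); p=ray(g,170+347.5/4-.5,150+291.5/4-.5,75); print(p,W2S(p)); print('tcp',W2S([454.6,-30.9]))
print('bias check first:',W2S([438.6,48]),W2S([439.4,51.7]))
E
```

```text
[462.69284151 -76.84960237  75.        ] [-177.7    3.4]
tcp [-177.9   50.1]
bias check first: [-180.4  130.6] [-179.   134.1]
```

Request:
{"fn": "servo_tool", "kwargs": {"linear": [[-0.013,0.074,0],[-0.013,0.074,0.12],[-0.013,0.074,0.24],[-0.154,-0.154,0.24],[-0.154,-0.154,0.24],[-0.154,-0.154,0.24],[-0.154,-0.154,0.24],[-0.154,-0.154,0.24]], "dr": [[0,0,0],[0,0,0],[0,0,0.17],[0,0,0.34],[0,0,0.51],[0,0,0.68],[0,0,0.85],[0,0,0.9]], "fingers": [0.2,0.2,0.2,0.2,0.2,0.2,0.2,0.2]}}

```text
time_s: 4.82
position: [392.2, -93.0, 114.0]
eef_rot: [0.085, 0.225, 0.97, -0.02]
contact_force: [0.1, 0.0, -0.3]
finger_gap: 50.9
finger_force: 0.0
```

Request:
{"fn": "servo_tool", "kwargs": {"linear": [[0,0,0],[0,0,0],[0,0,0],[0,0,0],[0,0,0]], "dr": [[0,0,0.17],[0,0,0.34],[0,0,0.51],[0,0,0.6],[0,0,0.6]], "fingers": [0.2,0.2,0.2,0.2,0.2]}}

```text
time_s: 5.45
position: [392.5, -92.7, 113.9]
eef_rot: [0.086, -0.083, 0.993, 0.007]
contact_force: [0.3, -0.3, -1.6]
finger_gap: 51.4
finger_force: 0.0
```

```bash
python3 - <<'E'
from h import *
a=get_state();print(a['position'],W2S(a['position']),Rm(a['eef_rot']).round(3).tolist(),a['q'].round(2))
g=snap('top','t3')
b=g['pixels'][115:265,220:400,::-1]
cv2.imwrite('pics/c5.png',cv2.resize(b,None,fx=4,fy=4,interpolation=cv2.INTER_CUBIC))
E
```

```text
[392.45747979 -92.71527477 113.86148898] [-249.6   -0.4] [[-0.971, -0.167, 0.17], [-0.164, 0.986, 0.028], [-0.172, -0.001, -0.985]] [-0.39 -0.37  2.02  0.09  1.35 -2.14]
```

View pics/c5.png

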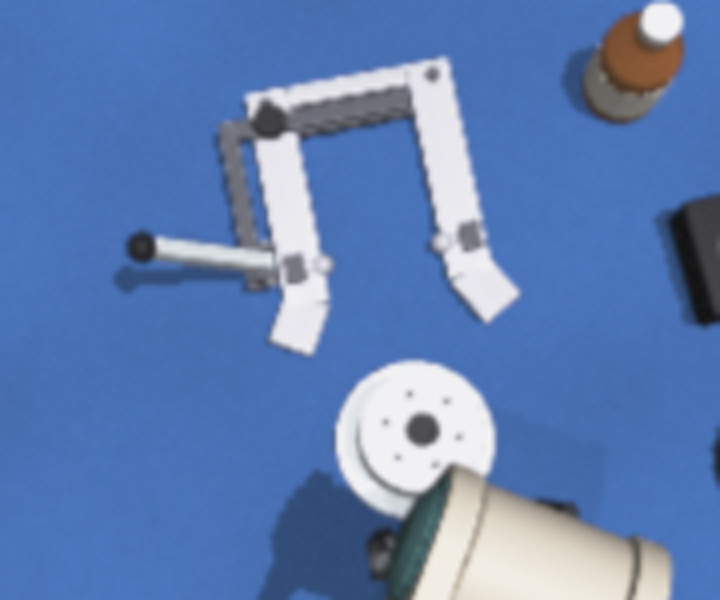

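Housing upright; top centre is at crop pixel (423,430) and flange centre about (415,440), in front of the slot.

```bash
python3 - <<'E'
from h import *
g=load('t3')
for x,y,z in((423,430,75),(415.5,440,8)):
    p=ray(g,220+(x+.5)/4-.5,115+(y+.5)/4-.5,z);print(p,W2S(p))
E
```

```text
[462.34702699 -78.80658659  75.        ] [-178.3    1.6]
[462.26413059 -78.8085879    8.        ] [-178.4    1.6]
```

Request:
{"fn": "servo_tool", "kwargs": {"linear": [[0,0.001,-0.12],[0,0.001,-0.242],[0,0.001,-0.242],[0.037,0.007,-0.242],[0.062,0.011,-0.242],[0.086,0.015,-0.242],[0.111,0.019,-0.242],[0.136,0.023,-0.242]], "dr": [[0,0,0],[0,0,0],[0,0,0],[0,0,0],[0,0,0],[0,0,0],[0,0,0],[0,0,0]], "fingers": [0.2,0.2,0.2,0.2,0.2,0.2,0.2,0.2]}}

```text
time_s: 6.5
position: [447.6, -83.0, 18.3]
eef_rot: [0.086, -0.084, 0.993, 0.007]
contact_force: [-5.5, -0.7, 3.6]
finger_gap: 51.1
finger_force: 3.0
```

Request:
{"fn": "servo_tool", "kwargs": {"linear": [[0.022,0.004,0],[0.044,0.008,0],[0.066,0.011,0],[0.089,0.015,0],[0.111,0.019,0],[0.128,0.022,0],[0.143,0.024,0],[0.143,0.024,0]], "dr": [[0,0,0],[0,0,0],[0,0,0],[0,0,0],[0,0,0],[0,0,0],[0,0,0],[0,0,0]], "fingers": [0.2,0.2,0.2,0.2,0.2,0.2,0.2,0.2]}}

```text
time_s: 7.5
position: [505.1, -73.2, 18.2]
eef_rot: [0.087, -0.084, 0.993, 0.007]
contact_force: [-1.0, -0.0, 2.6]
finger_gap: 51.5
finger_force: 1.2
```

```bash
python3 - <<'E'
from h import *
a=get_state();print(a['position'],W2S(a['position']),a['contact_force'])
E
```

```text
[505.13317383 -73.2288986   18.17782235] [-1.352e+02 -1.000e-01] [-0.95782965 -0.04852588  2.64287793]
```

Request:
{"fn": "servo_tool", "kwargs": {"linear": [[0.0123,0.0021,0],[0.0246,0.0042,0],[0.037,0.0063,0],[0.0493,0.0084,0],[0.0616,0.0105,0],[0.0715,0.0122,0],[0.0814,0.0139,0],[0.0912,0.0156,0]], "dr": [[0,0,0],[0,0,0],[0,0,0],[0,0,0],[0,0,0],[0,0,0],[0,0,0],[0,0,0]], "fingers": [0.2,0.2,0.2,0.2,0.2,0.2,0.2,0.2]}}

```text
time_s: 8.5
position: [538.8, -66.8, 17.2]
eef_rot: [0.084, -0.085, 0.993, 0.008]
contact_force: [-22.7, -2.8, 16.1]
finger_gap: 51.3
finger_force: 12.6
```

Request:
{"fn": "servo_tool", "kwargs": {"linear": [[0.0099,0.0017,0],[0.0197,0.0034,0],[0.0296,0.0051,0],[0.0394,0.0067,0],[0.0493,0.0084,0],[0.0591,0.0101,0],[0.069,0.0118,0],[0.0788,0.0135,0]], "dr": [[0,0,0],[0,0,0],[0,0,0],[0,0,0],[0,0,0],[0,0,0],[0,0,0],[0,0,0]], "fingers": [0.2,0.2,0.2,0.2,0.2,0.2,0.2,0.2]}}

```text
time_s: 9.5
position: [573.0, -61.5, 17.6]
eef_rot: [0.087, -0.084, 0.993, 0.007]
contact_force: [-0.6, 0.0, 0.3]
finger_gap: 51.2
finger_force: 0.0
```

```bash
python3 - <<'E'
from h import *
a=get_state();print(a['position'],W2S(a['position']),a['contact_force'])
E
```

```text
[573.01877183 -61.48820203  17.62645878] [-66.3  -0. ] [-0.58359957  0.03668977  0.27845898]
```

Request:
{"fn": "servo_tool", "kwargs": {"linear": [[0.0099,0.0017,0],[0.0197,0.0034,0],[0.0296,0.0051,0],[0.0394,0.0067,0],[0.0493,0.0084,0],[0.0567,0.0097,0],[0.0641,0.011,0],[0.0715,0.0122,0]], "dr": [[0,0,0],[0,0,0],[0,0,0],[0,0,0],[0,0,0],[0,0,0],[0,0,0],[0,0,0]], "fingers": [0.2,0.2,0.2,0.2,0.2,0.2,0.2,0.2]}}

```text
time_s: 10.5
position: [600.9, -56.7, 17.1]
eef_rot: [0.086, -0.084, 0.993, 0.007]
contact_force: [-3.4, -0.8, 0.6]
finger_gap: 51.3
finger_force: 1.7
```

Request:
{"fn": "servo_tool", "kwargs": {"linear": [[0.0049,0.0008,0],[0.0099,0.0017,0],[0.0136,0.0023,0],[0.0172,0.003,0]], "dr": [[0,0,0],[0,0,0],[0,0,0],[0,0,0]], "fingers": [0.2,0.2,0.2,0.2]}}

```text
time_s: 11.0
position: [607.9, -55.4, 17.2]
eef_rot: [0.087, -0.084, 0.993, 0.007]
contact_force: [-3.6, -1.6, -0.8]
finger_gap: 51.0
finger_force: 1.5
```

Request:
{"fn": "servo_tool", "kwargs": {"linear": [[0.003,0.0005,0],[0.006,0.001,0],[0.009,0.0015,0],[0.012,0.002,0]], "dr": [[0,0,0],[0,0,0],[0,0,0],[0,0,0]], "fingers": [0.2,0.2,0.2,0.2]}}

```text
time_s: 11.5
position: [612.7, -54.6, 17.3]
eef_rot: [0.087, -0.084, 0.993, 0.007]
contact_force: [-2.8, -0.9, -0.1]
finger_gap: 51.0
finger_force: 1.4
```

Request:
{"fn": "servo_tool", "kwargs": {"linear": [[0.0025,0.0004,0],[0.005,0.0008,0],[0.0075,0.0012,0]], "dr": [[0,0,0],[0,0,0],[0,0,0]], "fingers": [0.2,0.2,0.2]}}

```text
time_s: 11.88
position: [615.7, -54.2, 17.3]
eef_rot: [0.087, -0.084, 0.993, 0.007]
contact_force: [-2.6, -1.1, 0.4]
finger_gap: 51.4
finger_force: 1.4
```

Request:
{"fn": "servo_tool", "kwargs": {"linear": [[0.0025,0.0004,0],[0.005,0.0008,0]], "dr": [[0,0,0],[0,0,0]], "fingers": [0.2,0.2]}}

```text
time_s: 12.12
position: [617.7, -53.8, 17.3]
eef_rot: [0.087, -0.084, 0.993, 0.007]
contact_force: [-3.5, -0.5, -0.9]
finger_gap: 51.3
finger_force: 1.4
```

Request:
{"fn": "servo_tool", "kwargs": {"linear": [[0.0025,0.0004,0],[0.005,0.0008,0]], "dr": [[0,0,0],[0,0,0]], "fingers": [0.2,0.2]}}

```text
time_s: 12.38
position: [618.9, -53.6, 17.0]
eef_rot: [0.085, -0.084, 0.993, 0.007]
contact_force: [-10.5, -1.7, 3.6]
finger_gap: 51.1
finger_force: 4.3
```

The force is rising at the expected depth. One more small step to confirm it is the stop.

Request:
{"fn": "servo_tool", "kwargs": {"linear": [[0.002,0.0003,0],[0.003,0.0005,0],[0.003,0.0005,0]], "dr": [[0,0,0],[0,0,0],[0,0,0]], "fingers": [0.2,0.2,0.2]}}

```text
time_s: 12.75
position: [619.2, -53.6, 16.9]
eef_rot: [0.084, -0.084, 0.993, 0.007]
contact_force: [-12.9, -0.9, 4.7]
finger_gap: 51.3
finger_force: 6.5
```

Home: 1.2 mm commanded gave only 0.3 mm of motion at 13 N. Backing off, lifting clear, turning and going round to the keeper's outer side.

Request:
{"fn": "servo_tool", "kwargs": {"linear": [[-0.06,-0.01,0],[-0.06,-0.01,0.08],[-0.06,-0.01,0.22],[-0.06,-0.01,0.36],[-0.06,-0.01,0.5],[-0.06,-0.01,0.56],[-0.08,0.1,0.56],[-0.1,0.22,0.56]], "dr": [[0,0,0],[0,0,0],[0,0,0],[0,0,-0.16],[0,0,-0.32],[0,0,-0.48],[0,0,-0.64],[0,0,-0.8]], "fingers": [0.2,0.2,0,-1,-1,-1,-1,-1]}}

```text
time_s: 13.75
position: [581.4, 35.5, 242.7]
eef_rot: [0.084, 0.33, 0.94, -0.028]
contact_force: [-0.8, -0.2, 0.3]
finger_gap: -0.0
finger_force: 0.0
```

Request:
{"fn": "servo_tool", "kwargs": {"linear": [[0,0.12,0],[0,0.24,0],[0,0.32,0],[0,0.32,0],[0,0.32,0],[0,0.32,0]], "dr": [[0,0,-0.16],[0,0,-0.32],[0,0,-0.48],[0,0,-0.64],[0,0,-0.7],[0,0,-0.7]], "fingers": [-1,-1,-1,-1,-1,-1]}}

```text
time_s: 14.5
position: [581.5, 163.1, 241.8]
eef_rot: [0.067, 0.642, 0.762, -0.055]
contact_force: [-0.0, -0.4, -0.9]
finger_gap: 0.1
finger_force: 0.0
```

```bash
python3 - <<'E'
from h import *
a=get_state();print(a['position'],W2S(a['position']),Rm(a['eef_rot']).round(3).tolist(),a['q'].round(2))
g=snap('side','s6')
b=g['pixels'][60:270,190:420,::-1]
cv2.imwrite('pics/c6.png',cv2.resize(b,None,fx=2.8,fy=2.8,interpolation=cv2.INTER_CUBIC))
E
```

```text
[581.45361263 163.12998188 241.78229329] [-20.2 220. ] [[-0.167, 0.985, 0.031], [0.971, 0.17, -0.17], [-0.173, 0.002, -0.985]] [ 0.29  0.29  1.12 -0.18  1.75  0.09]
```

View pics/c6.png

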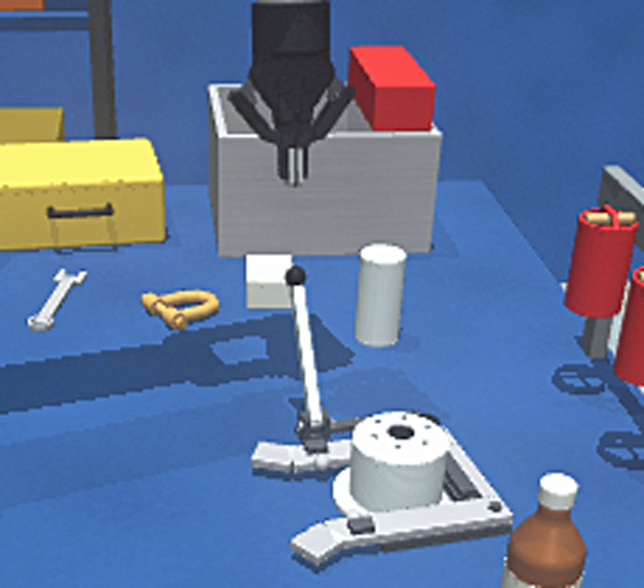

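The crop shows the housing seated upright against the stop, top centre at (401,432). The keeper ball is at (296,276), with the gripper behind it. Descending and pushing the keeper over.

Request:
{"fn": "servo_tool", "kwargs": {"linear": [[-0.017,-0.003,-0.12],[-0.017,-0.003,-0.225],[-0.017,-0.003,-0.225],[-0.009,-0.052,-0.225],[-0.003,-0.089,-0.225],[0.003,-0.12,-0.225],[0.008,-0.15,-0.225],[0.012,-0.175,-0.225]], "dr": [[0,0,0],[0,0,0],[0,0,0],[0,0,0],[0,0,0],[0,0,0],[0,0,0],[0,0,0]], "fingers": [-1,-1,-1,-1,-1,-1,-1,-1]}}

```text
time_s: 15.55
position: [585.9, 91.7, 151.5]
eef_rot: [0.067, 0.642, 0.761, -0.056]
contact_force: [-1.0, -0.1, -0.2]
finger_gap: -0.5
finger_force: 0.2
```

Request:
{"fn": "servo_tool", "kwargs": {"linear": [[0.003,-0.018,0],[0.006,-0.036,0],[0.009,-0.053,0],[0.012,-0.071,0],[0.015,-0.089,0],[0.018,-0.106,0],[0.021,-0.123,0],[0.023,-0.138,0]], "dr": [[0,0,0],[0,0,0],[0,0,0],[0,0,0],[0,0,0],[0,0,0],[0,0,0],[0,0,0]], "fingers": [-1,-1,-1,-1,-1,-1,-1,-1]}}

```text
time_s: 16.55
position: [594.9, 37.0, 151.3]
eef_rot: [0.066, 0.642, 0.762, -0.056]
contact_force: [-0.3, -0.4, -0.5]
finger_gap: -0.2
finger_force: 0.0
```

```bash
python3 - <<'E'
from h import *
a=get_state();print(W2S(a['position']),a['contact_force'])
g=snap('side','s7')
b=g['pixels'][60:270,190:420,::-1]
cv2.imwrite('pics/c7.png',cv2.resize(b,None,fx=2.8,fy=2.8,interpolation=cv2.INTER_CUBIC))
E
```

```text
[-28.1  93.4] [-0.28822499 -0.396311   -0.48844856]
```

View pics/c7.png

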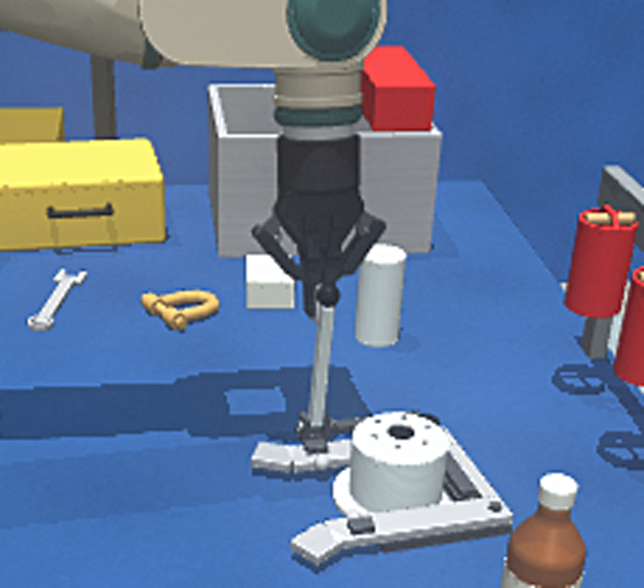

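The keeper is about upright (ball at (330,293)) against the fingers. Carrying on past the top.

Request:
{"fn": "servo_tool", "kwargs": {"linear": [[0.002,-0.012,0],[0.004,-0.025,0],[0.006,-0.037,0],[0.008,-0.05,0],[0.011,-0.062,0],[0.013,-0.075,0],[0.015,-0.087,0],[0.017,-0.1,0]], "dr": [[0,0,0],[0,0,0],[0,0,0],[0,0,0],[0,0,0],[0,0,0],[0,0,0],[0,0,0]], "fingers": [-1,-1,-1,-1,-1,-1,-1,-1]}}

```text
time_s: 17.6
position: [601.7, -2.8, 151.3]
eef_rot: [0.066, 0.642, 0.762, -0.056]
contact_force: [-0.0, 0.0, -0.4]
finger_gap: 0.5
finger_force: 0.0
```

Request:
{"fn": "servo_tool", "kwargs": {"linear": [[0,0.03,0.1],[0,0.06,0.2],[0,0.06,0.25],[0,0.06,0.25],[0,0.06,0.25],[0,0.06,0.25]], "dr": [[0,0,0],[0,0,0],[0,0,0],[0,0,0],[0,0,0],[0,0,0]], "fingers": [-1,-1,-1,-1,-1,-1]}}

```text
time_s: 18.35
position: [601.2, 21.3, 249.6]
eef_rot: [0.066, 0.642, 0.762, -0.057]
contact_force: [-0.1, -0.2, 0.4]
finger_gap: 0.0
finger_force: 0.0
```

```bash
python3 - <<'E'
from h import *
a=get_state();print(W2S(a['position']),a['contact_force'])
g=snap('side','s8')
b=g['pixels'][60:270,190:420,::-1]
cv2.imwrite('pics/c8.png',cv2.resize(b,None,fx=2.8,fy=2.8,interpolation=cv2.INTER_CUBIC))
E
```

```text
[-24.6  76.8] [-0.09983109 -0.16043937  0.40401695]
```

View pics/c8.png

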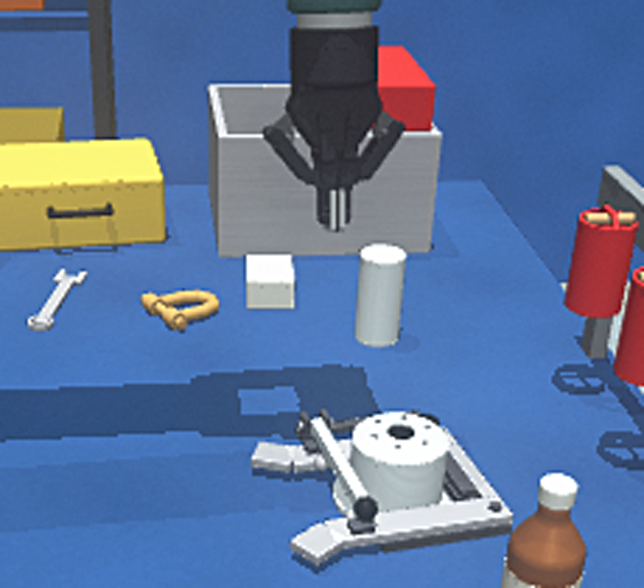

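The keeper lies across the mouth behind the housing, ball at (365,508). I'll check the ball and housing pixels against the shut and home geometry before handing in.

```bash
python3 - <<'E'
from h import *
g=load('s8'); k=lambda q:((np.array(q)-[190,60]+.5)*2.8-.5).round(1)
print('ball shut expected',k(proj(g,S2W(S,(-27,-62,39)))), 'if 8mm high',k(proj(g,S2W(S,(-27,-61,47)))))
p=ray(g,190+401.5/2.8-.5,60+432.5/2.8-.5,75);print('house',W2S(p))
E
```

```text
ball shut expected [367.4 507.1] if 8mm high [367.6 499.1]
house [24.6 -2.8]
```

```bash
python3 -c "
from rig import ticket
print(ticket.sign_off())"
```

```text
the job is handed in; nothing more can be done
None
```

The housing is fully home against the stop with its flange under the plate, the keeper bar is shut across the slot mouth behind it, nothing else was touched, and the job was handed in at about 18 s of the 61 s allowed (no verdict was returned).

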